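# Make up the overnight kit and the going-out kit on the bedside panel

## Task

Make up two kits from the things on the panel. The blue tray is the overnight kit: lay the yellow hairbrush bristles up in its long well, and put the orange-lidded vitamin jar and the aluminium snuff tin in its two square wells, one in each; the red tray is the going-out kit: put the steel bracelet in one well and the green-lidded vitamin jar in the other, either way round in both trays. Everything must sit fully down on its well's floor, jars upright, tin and bracelet flat, and the black-lidded jar and the cream pot stay where they are.

Things in the scene. Friction and masses are not known exactly. Their poses are not given: they have to be found in the camera images.
- brush: yellow plastic hairbrush, loose, 80 g, flat on its back, black bristles up, 165 mm long. Origin: underside, mid-length; +x from handle to head. Handle: bar 24 mm wide (y), 22 high, x -82 to +10 mm; head 54 wide, 14 thick, x +7 to +82, bristle tips 27 mm up. Balances near the origin; grip the handle across its width at x = -10 mm.
- jar_orange: vitamin jar: white round plastic jar with a paper band and an orange screw lid, widest diameter 52 mm, 66 mm tall overall, about 0.1 kg, standing upright. Origin: centre of its underside, z up.
- jar_green: vitamin jar: white round plastic jar with a paper band and a green screw lid, widest diameter 52 mm, 66 mm tall overall, about 0.1 kg, standing upright. Origin: centre of its underside, z up.
- tin: small round aluminium snuff tin, closed, loose, diameter 60 mm (lid, upper 11 mm; 58 mm below), 24 mm tall, about 0.06 kg, lying flat. Origin: centre of its underside, z up.
- bracelet: plain stainless steel bangle lying flat: a stiff ring of outer diameter 64 mm, inner diameter 54 mm, 16 mm high, about 0.05 kg. Origin: centre of its underside, z along the ring's axis. It can be gripped across its outside.
- tray_blue: blue plastic kit tray fixed to the panel, 198 (x) by 168 mm (y). Origin: centre of its underside, z up. Floor 3 mm thick; rims and partitions reach 10 mm above the panel. Long well: 190 (x) by 74 (y) mm, centre at x 0, y -43 mm. Two square wells: each 86 (x) by 82 (y) mm, centres at x -52 and +52, y +39 mm.
- tray_red: red plastic kit tray fixed to the panel, 198 mm long (x) by 90 mm wide (y). Origin: centre of its underside, z up. Floor 3 mm thick; rims and partition reach 10 mm above the panel. Two square wells: each 86 (x) by 82 (y) mm, centres at x -52 and +52, y 0.
- jar_black: vitamin jar: white round plastic jar with a paper band and a black screw lid, widest diameter 52 mm, 66 mm tall overall, about 0.1 kg, standing upright. Origin: centre of its underside, z up. Belongs to neither kit; stays where it is.
- cream: squat cream pot with a blue lid, diameter 50 mm, 36 mm tall, about 0.09 kg, standing. Origin: centre of its underside, z up. Belongs to neither kit; stays where it is.
Not all that is in view belongs to the job. There is more than one size of the bracelet; the one meant has the size given above. Leave any pink look-alike of the jar_green alone.

How it is judged:
By the outcome, as a careful person would: the job done as asked, in the order asked, and still so for the second after the job is handed in, with the robot touching nothing.
It also fails if it takes over 122 s, if anything falls off the work surface, if the arm or the gripper's body presses on something with over 40 N, if the wrist force passes 120 N, or if a joint passes its speed limit or range.

## Robot

A 6-joint arm with a two-finger parallel gripper is mounted at the origin on the work surface. World frame = base frame: x ahead of the robot, y to its left, z up, the work surface at z = 0. Lengths are in mm, angles in rad, forces in N, time in s.
With the tool pointing down it reaches from about 350 to 775 mm from the base axis. Payload 7.3 kg.
Tool frame: the origin (TCP) lies at the very end of the fingers, on their centre line; the grasp point (between the pads) lies behind it (bot.grip_point_offset is the z of the grasp point in the tool frame, in mm); z points along the fingers, y is the line along which they close (so a half turn about z gives the same grasp; the last joint's range is limited). The gripper opens to 92 mm and grips with 3 to 60 N. Pads are 19 mm wide; open, the fingers measure 130 mm over their backs; the gripper's body (75 mm by 190 mm) begins 47 mm behind the grasp point.
Start: joints at [1.023, 0.342, 1.524, -0, 1.275, -0.146], TCP at [205.302, 483.214, 226.741] pointing down, gripper open.
Joint ranges: [-2.53, 2.53], [-0.77, 2.02], [0.04, 2.7], [-1, 4.14], [0.28, 2.66], [-3.11, 3.11]. Speed limits (rad/s): [2.57, 2.57, 3.14, 3.14, 3.14, 3.14].

## Interface

Orientations are given as [roll, pitch, yaw] about the fixed x, y, z axes, in that order (R = Rz(yaw) Ry(pitch) Rx(roll)).
In Python, from plant import bot gives the robot as it stands. The module is installed in compiled form; this text tells all that it offers.
- The arm moves only by the shell command python3 -m crank 'ROWS'. ROWS is JSON, a list that holds one entry, the list of rows, each a list of 5 numbers: the opening, from 0 (shut) to 1 (fully open), then the shift along the tool's x, y, z in cm, then the turn about the tool's z in degrees. In form: [[[claw, x, y, z, turn], ...]]. A call has exactly 10 rows; each row is the pose to reach, as a shift and turn from the pose commanded when the call began, along the tool's axes at that moment; what a row does not reach only later rows make up. A row lasts 1/10 s, in which the tool goes at most 50 mm and 8.59 degrees, less where a joint would pass 70% of its speed; a pose out of reach is approached as far as the arm can. A call with a gripper value outside its range is refused whole. The fingers move at their own pace and stop on an object; the grip force is fixed at half the most. Time passes only in rows, so rows that repeat a pose let the fingers close, or fill a call up. It gives the time, the measured TCP pose, the force, the opening and the grip force at its end, in the units of the state.
- bot.get_obs(): the state, without advancing time (a new reading comes with each control period).
- bot.capture(name): name is "scene" or "top"; returns (picture, depth): 420x560x3 uint8, red, green, blue; 420x560 float32, mm along the optical axis (not along the pixel's ray), 0 where there is no reading.
- bot.calibration(name): a dict with "vertical_fov" (degrees; the focal length in pixels is half the picture's height over the tangent of half this angle, whatever the lens; pixels are square), "cx", "cy" (the principal point, pixels), "rvec" (rotation vector, rad) and "tvec" (3), from world to camera coordinates, as OpenCV has them. Camera axes: x right, y down, z forward; pixel columns grow to the right and rows downward; lengths in mm; the calibration is good to about 2 mm. A picture is of the moment at which its call begins. calibration takes no time and is no camera call.
- bot.close_job(): hands the job in; it is judged then, once.
The state is a dict: "time": time; "joint_positions": joint angles; "dq": joint speeds; "tau": joint torques, N m; "tool_pos": TCP position; "tcp_rot": TCP orientation; "contact_force": force on the tool from outside, world axes, zero at the start; "moment": the same for the moment, N m; "grip_width": finger opening in mm; "finger_force": force on a finger pad.
Only numpy, scipy, OpenCV 4.12 (cv2) and the standard library are available. Lean on these libraries where they do the work, as an engineer would, in place of code of your own. Each camera call takes 0.05 s, during which the arm holds its last target. There are 200 camera calls.

## Working session

There is one attempt and no reset: what is moved stays moved. The work goes in short steps, Python scripts to look and compute and a shell command to move; the robot and the scene stay as the last step left them, time stands still between calls to the robot, and variables do not carry over. Pictures are saved under pics/ and viewed, at most 14 in all, crops included, and the job is handed in when it is done.

```bash
mkdir -p pics; cat > h.py <<'E'
import numpy as np, cv2
from plant import bot
def cal(n):
    c=bot.calibration(n); f=210/np.tan(np.radians(c["vertical_fov"])/2)
    R=cv2.Rodrigues(np.array(c["rvec"],float))[0]; return f,c["cx"],c["cy"],R,np.array(c["tvec"],float).ravel()
def ray(n,u,v,z):
    f,cx,cy,R,t=cal(n); d=R.T@np.array([(u-cx)/f,(v-cy)/f,1]); o=-R.T@t
    return o+d*(z-o[2])/d[2]
def cloud(n,dep):
    f,cx,cy,R,t=cal(n); v,u=np.mgrid[:420,:560]
    p=np.stack([(u-cx)/f*dep,(v-cy)/f*dep,dep],-1)
    return (p-t)@R
def save(im,name): cv2.imwrite("pics/"+name,cv2.cvtColor(im,cv2.COLOR_RGB2BGR))
E
python3 - <<'E'
from h import *
for n in("scene","top"):
    p,d=bot.capture(n); save(p,n+"1.png"); np.savez(n+"1.npz",p=p,d=d); print(n,bot.calibration(n),d.min(),d.max())
print(bot.get_obs(),bot.grip_point_offset)
E
```

```text
scene {'vertical_fov': 46.491208108995075, 'cx': 280.7490345231235, 'cy': 206.92155764689883, 'rvec': array([ 2.28264518,  0.6131304 , -0.23490875]), 'tvec': array([-450.25569085, -157.17595286, 1362.51457206])} 0.0 3301.9412
top {'vertical_fov': 45.93598613913332, 'cx': 277.56941889733304, 'cy': 213.36809783512615, 'rvec': array([ 2.1155385 , -2.15017412,  0.1654392 ]), 'tvec': array([  20.02803828,  506.68742918, 1182.94700518])} 0.0 2212.8567
{'time': 0.1, 'joint_positions': array([ 1.02298735e+00,  3.42639316e-01,  1.52487956e+00,  2.66701448e-05,
        1.27542039e+00, -1.46019408e-01]), 'dq': array([-1.58365866e-04, -1.59128915e-03, -1.52481522e-03,  2.85710894e-04,
        4.26820358e-05,  3.44834355e-04]), 'tau': array([ 2.63617840e-04, -4.32006347e+01, -2.44692850e+01,  7.16845924e-02,
        5.27422631e-02, -5.83876295e-05]), 'tool_pos': array([205.10723785, 482.89710073, 226.13623062]), 'tcp_rot': array([-3.14026409e+00, -2.21166092e-04,  2.73979516e+00]), 'contact_force': array([ 0.0662863 , -0.24034244,  0.10306458]), 'moment': array([0.00234996, 0.01990093, 0.03183497]), 'finger_force': 0.0, 'grip_width': 92.13486480990456} -18.8
```

View pics/scene1.png

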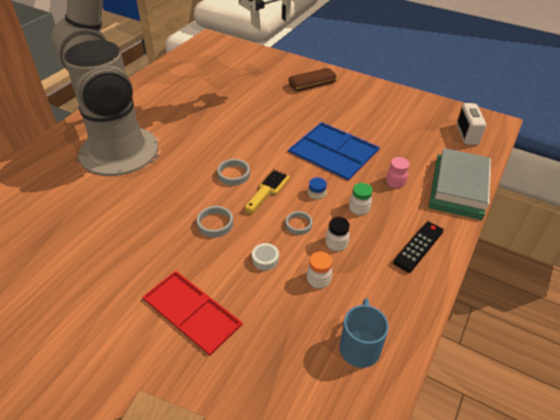

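View pics/top1.png

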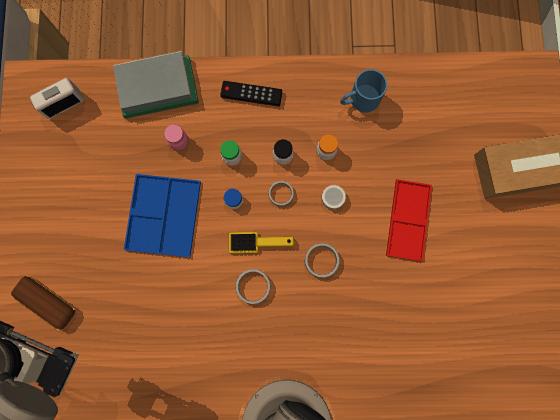

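The scene view has the green jar at (361,199), pink look-alike at (398,172), orange at (320,269), black at (338,234), rings at (234,172), (214,221) and (298,223), a pale tin-like disc at (265,257), the brush at (267,190), blue tray at (334,150) and red tray at (192,311).
Top view candidates:
- **Rings:** (282,194), (322,261) and (253,287).
- **Green jar:** (230,152), against the pink jar at (176,137).
- **Tin:** (334,197), against the blue-lidded cream pot at (233,198).
- **Orange jar:** (328,147), and the brush is at (260,242).

I'll measure them and make one close crop.

```bash
python3 - <<'E'
from h import *
T=np.load("top1.npz"); S=np.load("scene1.npz")
save(cv2.resize(T['p'][125:310,115:440],None,fx=2.4,fy=2.4,interpolation=cv2.INTER_CUBIC),"crop1.png")
for n,D,pts in(("top",T,dict(green=(230,152),black=(283,152),orange=(328,147),pink=(175,136),tin=(334,197),cream=(233,198),r1=(282,194),r2=(322,261),r3=(253,287),brush=(275,242))),
   ("scene",S,dict(green=(362,192),black=(339,228),orange=(320,263),pink=(399,166),tin=(265,257),cream=(318,188),r1=(298,223),r2=(214,221),r3=(234,172),brush=(258,200)))):
    C=cloud(n,D['d'])
    # surface z plane
    tz=C[(D['d']>0)][::50]; m=(abs(tz[:,2])<15); print(n,"table z med",np.median(tz[m,2]))
    for k,(u,v) in pts.items():
        w=C[v-32:v+33,u-32:u+33]; dd=D['d'][v-32:v+33,u-32:u+33]; c=ray(n,u,v,20)
        lim=45
        ok=(dd>0)&(w[...,2]>7)&(np.hypot(w[...,0]-c[0],w[...,1]-c[1])<lim)
        q=w[ok]
        zt=np.percentile(q[:,2],95); q=q[q[:,2]>zt-6]
        (cx,cy),r=cv2.minEnclosingCircle(q[:,:2].astype(np.float32))
        print(k,"z95 %.1f"%zt,"circ",np.round([cx,cy,2*r],1),"ext",np.round(np.percentile(q[:,:2],[1,99],axis=0).ravel(),1),len(q))
E
```

```text
top table z med -1.6877903792426348
green z95 67.2 circ [667.1 129.6  46.6] ext [646.  107.3 688.2 150.9] 235
black z95 67.0 circ [667.   -3.7  46.9] ext [644.5 -24.1 688.5  17.9] 242
orange z95 67.0 circ [ 676.9 -116.    46.2] ext [ 655.  -137.7  698.7  -93.8] 231
pink z95 67.0 circ [710.6 269.7  47.3] ext [689.2 247.7 731.3 289.9] 233
tin z95 26.3 circ [ 551.3 -129.5   59.6] ext [ 524.1 -156.3  579.4 -100.9] 343
cream z95 37.6 circ [551.4 125.8  44.7] ext [530.8 105.  571.8 145.4] 210
r1 z95 18.2 circ [564.    2.8  63.9] ext [533.1 -25.8 595.   33.1] 107
r2 z95 23.6 circ [392.1 -95.6  84.9] ext [ 350.3 -135.9  431.6  -54. ] 213
r3 z95 23.4 circ [330.5  76.2  84.7] ext [289.6  35.7 372.2 116.9] 225
brush z95 23.6 circ [439.5  18.5  88.1] ext [430.4 -23.1 451.1  61.9] 265
scene table z med 1.919478832449165
green z95 69.8 circ [665.4 132.6  43.2] ext [646.1 124.  685.  152.5] 116
black z95 69.5 circ [667.2  -1.8  46.4] ext [645.7 -17.9 689.3  18.3] 200
orange z95 69.7 circ [ 677.3 -115.4   47.1] ext [ 656.7 -133.9  699.6  -95.3] 268
pink z95 70.1 circ [709.3 276.   40. ] ext [690.2 268.  728.1 290.7] 75
tin z95 28.1 circ [ 551.4 -130.8   62. ] ext [ 523.5 -158.7  580.1 -101.9] 464
cream z95 39.4 circ [552.1 123.4  47.1] ext [531.1 103.  573.2 145.4] 181
r1 z95 19.2 circ [566.    2.6  67. ] ext [534.2 -28.2 595.8  33.3] 163
r2 z95 25.0 circ [393.7 -98.7  84.9] ext [ 352.5 -138.8  434.2  -59.8] 222
r3 z95 24.8 circ [331.9  73.8  84.5] ext [295.   33.1 372.5 111.6] 136
brush z95 26.2 circ [443.8  13.3  83.1] ext [429.4 -27.  452.9  53.5] 211
```

View pics/crop1.png

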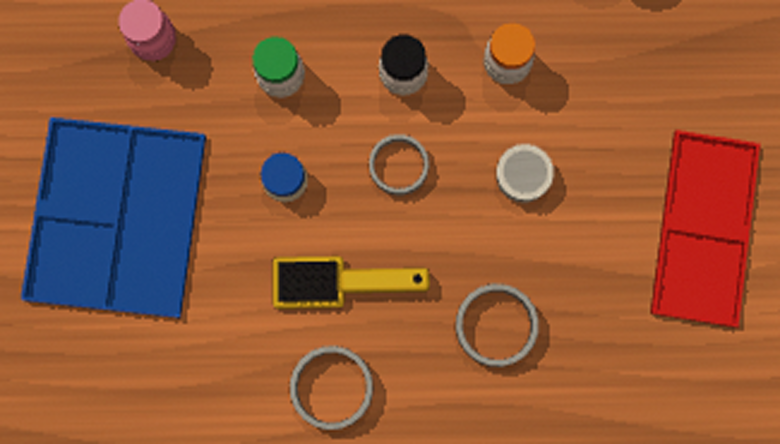

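The crop confirms the choice: the small ring at (400,165) measures 64 mm (the others are 85 mm), the tin is at (525,172), and the green jar is at (277,65) with the pink one well apart. Next I'll measure the trays and the brush.

```bash
cat > tr.py <<'E'
from h import *
def run(name):
  for n in("top","scene"):
    D=np.load(n+name+".npz"); hsv=cv2.cvtColor(D['p'],cv2.COLOR_RGB2HSV)
    roi={"top":dict(blue=(120,165,210,265),red=(380,175,440,270),brush=(222,225,302,260)),"scene":dict(blue=(280,120,390,180),red=(135,265,250,355),brush=(240,165,295,215))}[n]
    rng=dict(blue=((105,120,40),(125,255,255)),red=((175,150,80),(180,255,255)),brush=((22,110,90),(34,255,255)))
    C=cloud(n,D['d'])
    for k,(a,b,c,d) in roi.items():
        m=np.zeros((420,560),np.uint8); m[b:d,a:c]=cv2.inRange(hsv,*map(np.array,rng[k]))[b:d,a:c]
        if k=="red": m[b:d,a:c]|=cv2.inRange(hsv,np.array((0,200,80)),np.array((4,255,255)))[b:d,a:c]
        cs=cv2.findContours(m,cv2.RETR_EXTERNAL,cv2.CHAIN_APPROX_NONE)[0]; ct=max(cs,key=cv2.contourArea)[:,0]
        z=10 if k!="brush" else 16
        w=np.array([ray(n,u,v,z)[:2] for u,v in ct],np.float32)
        r=cv2.minAreaRect(w)
        zz=C[m>0]; zz=zz[:,2]
        print(n,k,np.round(r[0],1),np.round(r[1],1),round(r[2],1),"z pct",np.round(np.percentile(zz,[5,50,95]),1),len(ct))
        if k=="brush":
            q=C[(m>0)&(D['d']>0)]; hd=q[q[:,2]>18]; 
            hd=hd[hd[:,1]<hd[:,1].min()+80]; r=cv2.minAreaRect(hd[:,:2].astype(np.float32)); print("  handle",np.round(r[0],1),np.round(r[1],1),round(r[2],1))
if __name__=="__main__": run("1")
E
python3 tr.py
```

```text
top blue [513.9 304.8] [168.1 197.1] 82.8 z pct [-2.8  1.7  9.5] 278
top red [ 491.1 -318.8] [ 91.2 198.1] 79.8 z pct [-2.5  2.2 10.4] 220
top brush [439.4  54.7] [160.4  50.2] 89.1 z pct [ 8.7 18.1 23.2] 166
  handle [440.5  14.6] [21.8 79.9] 1.1
scene blue [516.1 301.6] [170.1 195.5] 83.3 z pct [ 2.2  5.4 12.5] 181
scene red [ 493.4 -321.5] [ 91.1 199.5] 79.7 z pct [ 2.3  5.3 12.7] 202
scene brush [438.9  30.1] [13.9 67.2] 0.6 z pct [20.8 23.2 26.2] 39
  handle [442.7  26.1] [14.3 65.1] 0.6
```

```bash
cat > go.py <<'E'
import sys
from h import *
# usage: go.py x y z yawdeg ; prints shift in tool axes (cm), turn (deg)
x,y,z,yaw=map(float,sys.argv[1:5])
o=bot.get_obs(); p=o["tool_pos"]; r=o["tcp_rot"]
from scipy.spatial.transform import Rotation as Ro
R=Ro.from_euler("xyz",r).as_matrix()
yc=np.degrees(r[2]); dy=(yaw-yc+180)%360-180
print("t%.1f"%o["time"],"pos",p.round(1),"yaw %.1f"%yc,"j6 %.2f"%o["joint_positions"][5],"w %.1f"%o["grip_width"],"F",o["contact_force"].round(1),"ff",round(o["finger_force"],1))
print("SHIFT cm",(R.T@(np.array([x,y,z])-p)/10).round(2),"turn %.1f"%-dy)
E
python3 go.py 440.5 45 120 90
```

```text
t0.1 pos [205.1 482.9 226.1] yaw 157.0 j6 -0.15 w 92.1 F [ 0.1 -0.2  0.1] ff 0.0
SHIFT cm [-38.79 -31.08  10.65] turn 67.0
```

```bash
python3 -m crank '[[[0.6,-38.8,-31.1,6,67],[0.6,-38.8,-31.1,6,67],[0.6,-38.8,-31.1,6,67],[0.6,-38.8,-31.1,6,67],[0.6,-38.8,-31.1,6,67],[0.6,-38.8,-31.1,6,67],[0.6,-38.8,-31.1,6,67],[0.6,-38.8,-31.1,10.6,67],[0.6,-38.8,-31.1,10.6,67],[0.6,-38.8,-31.1,10.6,67]]]'; python3 go.py 440.5 45 120 90
```

```text
time: 1.1
tool_pos: [435.7, 53.8, 125.1]
tcp_rot: [3.141, -0.0, 1.57]
contact_force: [1.5, 0.1, -0.6]
grip_width: 55.5
finger_force: 0.0
t1.1 pos [435.7  53.8 125.1] yaw 90.0 j6 -0.05 w 55.5 F [ 1.5  0.1 -0.6] ff 0.0
SHIFT cm [-0.88  0.49  0.51] turn -0.0
```

```bash
python3 -m crank '[[[0.6,-0.9,0.5,0.5,0],[0.6,-0.9,0.5,4,0],[0.6,-0.9,0.5,7,0],[0.6,-0.9,0.5,7,0],[0.6,-0.9,0.5,7,0],[0.6,-0.9,0.5,7,0],[0.6,-0.9,0.5,7,0],[0.6,-0.9,0.5,7,0],[0.6,-0.9,0.5,7,0],[0.6,-0.9,0.5,7,0]]]'; python3 go.py 440.5 45 8 90
```

```text
time: 2.1
tool_pos: [440.3, 46.7, 56.1]
tcp_rot: [3.141, -0.0, 1.571]
contact_force: [-1.3, -0.1, -1.2]
grip_width: 54.9
finger_force: 0.0
t2.1 pos [440.3  46.7  56.1] yaw 90.0 j6 -0.07 w 54.9 F [-1.3 -0.1 -1.2] ff 0.0
SHIFT cm [-0.17  0.01  4.81] turn -0.0
```

```bash
python3 -m crank '[[[0.6,-0.2,0,2,0],[0.6,-0.2,0,4,0],[0.6,-0.2,0,4.8,0],[0.6,-0.2,0,4.8,0],[0,-0.2,0,4.8,0],[0,-0.2,0,4.8,0],[0,-0.2,0,4.8,0],[0,-0.2,0,4.8,0],[0,-0.2,0,4.8,0],[0,-0.2,0,4.8,0]]]'; python3 go.py 509.8 260.5 80 173
```

```text
time: 3.1
tool_pos: [440.5, 44.7, 8.2]
tcp_rot: [3.141, -0.0, 1.57]
contact_force: [-0.3, -0.1, 5.8]
grip_width: 23.6
finger_force: 30.0
t3.1 pos [440.5  44.7   8.2] yaw 90.0 j6 -0.07 w 23.6 F [-0.3 -0.1  5.8] ff 30.0
SHIFT cm [21.58  6.93 -7.17] turn -83.0
```

```bash
python3 -m crank '[[[0,-0.2,0,-3,0],[0,-0.2,0,-6,0],[0,-0.2,0,-8,0],[0,3,1,-8,-8],[0,6,2,-8,-16],[0,9,3,-8,-24],[0,12,4,-8,-32],[0,15,5,-8,-40],[0,18,6,-8,-48],[0,20,7,-8,-56]]]'; python3 go.py 519.7 259.3 60 173
```

```text
time: 4.1
tool_pos: [510.0, 246.6, 87.4]
tcp_rot: [-3.141, -0.001, 2.555]
contact_force: [0.0, -0.8, -0.9]
grip_width: 23.6
finger_force: 30.0
t4.1 pos [510.  246.6  87.4] yaw 146.4 j6 -0.67 w 23.6 F [ 0.  -0.8 -0.9] ff 30.0
SHIFT cm [-0.1   1.6   2.74] turn -26.6
```

```bash
python3 -m crank '[[[0,0,0.8,0,-8],[0,-0.1,1.6,0,-16],[0,-0.1,1.6,1,-24],[0,-0.1,1.6,2.7,-26.6],[0,-0.1,1.6,2.7,-26.6],[0,-0.1,1.6,2.7,-26.6],[0,-0.1,1.6,2.7,-26.6],[0,-0.1,1.6,2.7,-26.6],[0,-0.1,1.6,2.7,-26.6],[0,-0.1,1.6,2.7,-26.6]]]'; python3 - <<'E'
from h import *
p,d=bot.capture("scene"); save(cv2.resize(p[90:220,230:430],None,fx=4,fy=4,interpolation=cv2.INTER_CUBIC),"s2.png")
E
python3 go.py 519.7 259.3 12 173
```

```text
time: 5.1
tool_pos: [520.2, 257.5, 61.2]
tcp_rot: [3.141, 0.001, 3.012]
contact_force: [0.3, -0.2, -0.8]
grip_width: 23.6
finger_force: 30.0
t5.2 pos [520.1 257.4  61.1] yaw 172.6 j6 -1.11 w 23.7 F [ 0.2 -0.2 -0.6] ff 30.0
SHIFT cm [0.07 0.18 4.91] turn -0.4
```

View pics/s2.png

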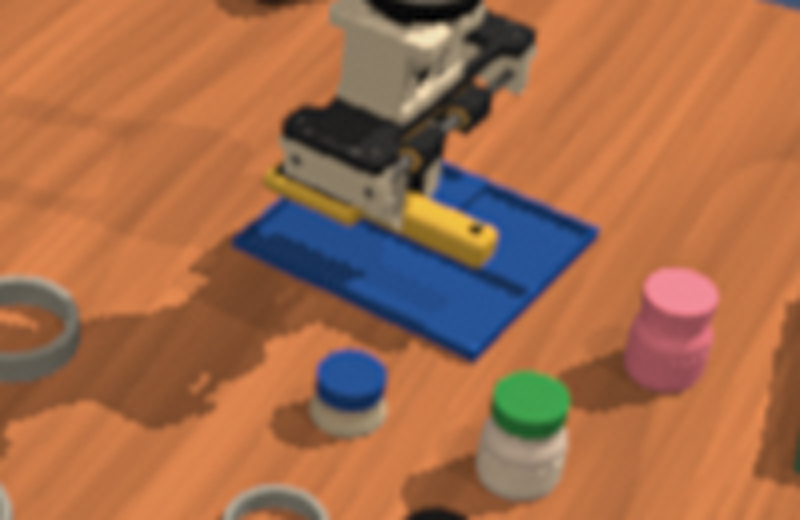

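The image shows the brush level above the long well, head at (340,205) toward the robot side and handle end at (480,240). I'll lower it.

```bash
python3 -m crank '[[[0,0.1,0.2,1.5,-0.4],[0,0.1,0.2,3,-0.4],[0,0.1,0.2,4,-0.4],[0,0.1,0.2,4.6,-0.4],[0,0.1,0.2,4.9,-0.4],[0,0.1,0.2,4.9,-0.4],[0,0.1,0.2,4.9,-0.4],[0,0.1,0.2,4.9,-0.4],[0,0.1,0.2,4.9,-0.4],[0,0.1,0.2,4.9,-0.4]]]'; python3 go.py 519.7 259.3 11.2 173
```

```text
time: 6.15
tool_pos: [519.4, 259.5, 12.0]
tcp_rot: [3.141, 0.0, 3.019]
contact_force: [0.3, -0.8, -0.7]
grip_width: 24.0
finger_force: 30.0
t6.2 pos [519.4 259.5  12. ] yaw 173.0 j6 -1.12 w 24.0 F [ 0.3 -0.8 -0.7] ff 30.0
SHIFT cm [-0.04 -0.02  0.08] turn -0.0
```

```bash
python3 -m crank '[[[0,0,0,0.1,0],[0.55,0,0,0.1,0],[0.55,0,0,0.1,0],[0.55,0,0,0.1,0],[0.55,0,0,0.1,0],[0.55,0,0,-2,0],[0.55,0,0,-6,0],[0.55,0,0,-11,0],[0.55,0,0,-14,0],[1,0,0,-14,0]]]'; python3 - <<'E'
from h import *
p,d=bot.capture("scene"); save(cv2.resize(p[90:220,230:430],None,fx=4,fy=4,interpolation=cv2.INTER_CUBIC),"s3.png")
E
python3 go.py 677 -115.7 120 173;python3 go.py 677 -115.7 120 90
```

```text
time: 7.15
tool_pos: [521.8, 260.4, 157.0]
tcp_rot: [3.137, 0.009, 3.019]
contact_force: [0.2, -0.3, -1.0]
grip_width: 54.7
finger_force: 0.0
t7.2 pos [520.4 259.9 154.1] yaw 173.0 j6 -1.12 w 58.4 F [-0.1  0.5  0.4] ff 0.0
SHIFT cm [-20.12 -35.37   3.42] turn -0.0
t7.2 pos [520.4 259.9 154.1] yaw 173.0 j6 -1.12 w 58.4 F [-0.1  0.5  0.4] ff 0.0
SHIFT cm [-20.12 -35.37   3.42] turn 83.0
```

View pics/s3.png

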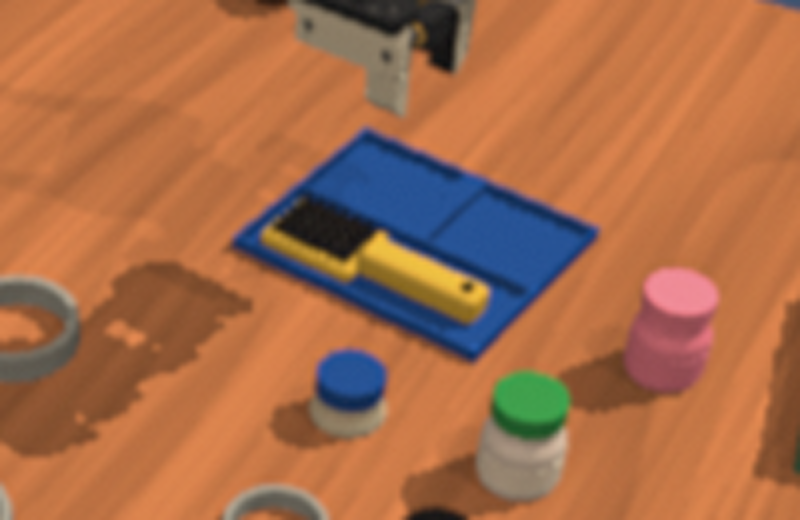

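The brush lies bristles up in the long well (head at (320,235), handle end at (475,290)), seated inside the rims. The orange jar is next.

```bash
python3 -m crank '[[[1,-20.1,-35.4,3,83],[1,-20.1,-35.4,3,83],[1,-20.1,-35.4,3,83],[1,-20.1,-35.4,3,83],[1,-20.1,-35.4,3,83],[1,-20.1,-35.4,3,83],[1,-20.1,-35.4,3,83],[1,-20.1,-35.4,3,83],[1,-20.1,-35.4,3,83],[1,-20.1,-35.4,3,83]]]'; python3 go.py 677 -115.7 90 90
```

```text
time: 8.2
tool_pos: [674.7, -119.1, 118.5]
tcp_rot: [-3.138, -0.001, 1.561]
contact_force: [-1.3, 0.6, -0.1]
grip_width: 91.8
finger_force: 0.0
t8.2 pos [ 674.7 -119.1  118.5] yaw 89.5 j6 -0.28 w 91.8 F [-1.3  0.6 -0.1] ff 0.0
SHIFT cm [0.34 0.24 2.85] turn -0.5
```

```bash
python3 -m crank '[[[1,0.2,0.1,1,0],[1,0.2,0.1,2.5,0],[1,0.2,0.1,2.5,0],[1,0.2,0.1,2.5,0],[1,0.2,0.1,5,0],[1,0.2,0.1,8,0],[1,0.2,0.1,10,0],[1,0.2,0.1,10.6,0],[1,0.2,0.1,10.6,0],[1,0.2,0.1,10.6,0]]]'; python3 go.py 677 -115.7 12 90
```

```text
time: 9.2
tool_pos: [677.5, -114.5, 17.3]
tcp_rot: [3.139, 0.001, 1.571]
contact_force: [0.3, -0.0, 0.3]
grip_width: 91.7
finger_force: 0.0
t9.2 pos [ 677.5 -114.5   17.3] yaw 90.0 j6 -0.28 w 91.7 F [ 0.3 -0.   0.3] ff 0.0
SHIFT cm [-0.12 -0.05  0.53] turn 0.0
```

```bash
python3 -m crank '[[[1,0,0,0,0],[1,0,0,0,0],[0,0,0,0,0],[0,0,0,0,0],[0,0,0,0,0],[0,0,0,0,0],[0,0,0,0,0],[0,0,0,0,0],[0,0,0,-2,0],[0,0,0,-5,0]]]'; python3 go.py 571.4 335.6 120 83
```

```text
time: 10.2
tool_pos: [674.9, -114.0, 63.8]
tcp_rot: [-3.136, -0.002, 1.57]
contact_force: [1.2, -0.3, -0.3]
grip_width: 51.1
finger_force: 30.0
t10.2 pos [ 674.9 -114.    63.8] yaw 90.0 j6 -0.28 w 51.1 F [ 1.2 -0.3 -0.3] ff 30.0
SHIFT cm [ 44.96 -10.39  -5.5 ] turn 7.0
```

```bash
python3 -m crank '[[[0,0,0,-3,0],[0,0,0,-6,0],[0,0,0,-6,0],[0,4,-1,-6,2],[0,8,-2,-6,4],[0,12,-3,-6,7],[0,17,-4,-6,7],[0,22,-5.1,-6,7],[0,27,-6.2,-6,7],[0,32,-7.4,-6,7]]]'; python3 go.py 571.4 335.6 120 83
```

```text
time: 11.2
tool_pos: [602.6, 202.7, 124.7]
tcp_rot: [-3.14, 0.0, 1.448]
contact_force: [0.2, -0.6, 0.0]
grip_width: 50.9
finger_force: 30.0
t11.2 pos [602.6 202.7 124.7] yaw 83.0 j6 0.33 w 50.9 F [ 0.2 -0.6  0. ] ff 30.0
SHIFT cm [12.81 -4.72  0.47] turn -0.0
```

```bash
python3 -m crank '[[[0,3.5,-0.7,0,0],[0,7,-1.4,0,0],[0,10,-2,0,0],[0,11,-2.3,0,0],[0,11,-2.3,0,0],[0,11,-2.3,0,0],[0,11,-2.3,0,0],[0,11,-2.3,0,0],[0,11,-2.3,0,0],[0,11,-2.3,0,0]]]'; python3 go.py 571.4 335.6 60 83
```

```text
time: 12.2
tool_pos: [594.6, 312.4, 126.0]
tcp_rot: [3.141, -0.0, 1.447]
contact_force: [0.8, 0.5, -1.2]
grip_width: 51.2
finger_force: 30.0
t12.2 pos [594.6 312.4 126. ] yaw 82.9 j6 0.49 w 51.2 F [ 0.8  0.5 -1.2] ff 30.0
SHIFT cm [ 2.02 -2.59  6.6 ] turn -0.1
```

```bash
python3 -m crank '[[[0,1,-1.3,0,0],[0,2,-2.6,0,0],[0,2,-2.6,0,0],[0,2,-2.6,3,0],[0,2,-2.6,6,0],[0,2,-2.6,8,0],[0,2,-2.6,9,0],[0,2,-2.6,9,0],[0,2,-2.6,9,0],[0,2,-2.6,9,0]]]'; python3 go.py 571.4 335.6 20 83; python3 - <<'E'
from h import *
p,d=bot.capture("scene"); save(cv2.resize(p[90:220,230:430],None,fx=4,fy=4,interpolation=cv2.INTER_CUBIC),"s4.png")
E
```

```text
time: 13.2
tool_pos: [571.9, 336.4, 37.4]
tcp_rot: [3.139, -0.002, 1.448]
contact_force: [0.5, 0.0, -0.9]
grip_width: 51.2
finger_force: 30.0
t13.2 pos [571.9 336.4  37.4] yaw 83.0 j6 0.54 w 51.2 F [ 0.5  0.  -0.9] ff 30.0
SHIFT cm [-0.09 -0.04  1.74] turn -0.0
```

View pics/s4.png

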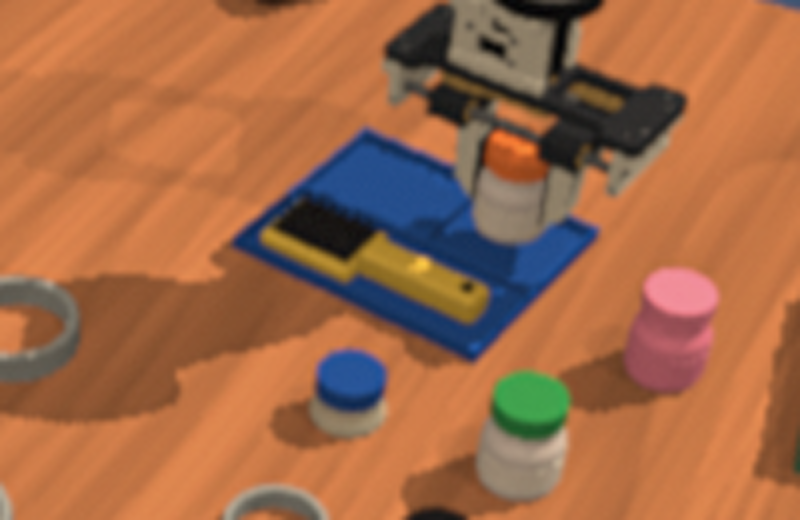

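The jar hangs upright at (512,205) over the far square well. I'll lower it.

```bash
python3 -m crank '[[[0,-0.1,0,0.6,0],[0,-0.1,0,1.1,0],[0,-0.1,0,1.4,0],[0,-0.1,0,1.4,0],[0,-0.1,0,1.4,0],[0,-0.1,0,1.4,0],[0,-0.1,0,1.5,0],[0,-0.1,0,1.6,0],[0,-0.1,0,1.7,0],[0,-0.1,0,1.7,0]]]'; python3 go.py 571.4 335.6 16 83
```

```text
time: 14.25
tool_pos: [570.8, 335.0, 18.8]
tcp_rot: [-3.142, -0.0, 1.448]
contact_force: [1.4, -0.2, -1.2]
grip_width: 50.9
finger_force: 30.0
t14.2 pos [570.8 335.   18.8] yaw 83.0 j6 0.54 w 50.9 F [ 1.4 -0.2 -1.2] ff 30.0
SHIFT cm [0.07 0.05 0.28] turn -0.0
```

No contact yet, so I'll creep down.

```bash
python3 -m crank '[[[0,0,0,0.1,0],[0,0,0,0.1,0],[0,0,0,0.2,0],[0,0,0,0.2,0],[0,0,0,0.2,0],[0,0,0,0.3,0],[0,0,0,0.3,0],[0,0,0,0.3,0],[0,0,0,0.3,0],[0,0,0,0.3,0]]]'; python3 go.py 551.3 -130 120 90
```

```text
time: 15.25
tool_pos: [571.0, 335.0, 18.6]
tcp_rot: [3.141, -0.001, 1.448]
contact_force: [-6.3, -2.9, 16.3]
grip_width: 51.4
finger_force: 30.0
t15.2 pos [571.  335.   18.6] yaw 83.0 j6 0.54 w 51.4 F [-6.3 -2.9 16.3] ff 30.0
SHIFT cm [-46.39   3.74 -10.16] turn -7.0
```

```bash
python3 -m crank '[[[0,0,0,0,0],[1,0,0,0,0],[1,0,0,0,0],[1,0,0,0,0],[1,0,0,0,0],[1,0,0,-2,0],[1,0,0,-6,0],[1,0,0,-10,0],[1,0,0,-12,0],[1,0,0,-12,0]]]'; python3 go.py 551.3 -130 110 90
```

```text
time: 16.25
tool_pos: [572.7, 335.8, 139.6]
tcp_rot: [3.135, -0.004, 1.448]
contact_force: [0.1, 0.7, 0.3]
grip_width: 91.4
finger_force: 0.0
t16.2 pos [572.7 335.8 139.6] yaw 83.0 j6 0.54 w 91.4 F [0.1 0.7 0.3] ff 0.0
SHIFT cm [-46.5    3.55   2.81] turn -7.0
```

```bash
python3 -m crank '[[[1,-46.5,3.6,1,-7],[1,-46.5,3.6,1,-7],[1,-46.5,3.6,1,-7],[1,-46.5,3.6,1,-7],[1,-46.5,3.6,1,-7],[1,-46.5,3.6,1,-7],[1,-46.5,3.6,1,-7],[1,-46.5,3.6,1,-7],[1,-46.5,3.6,1,-7],[1,-46.5,3.6,1,-7]]]'; python3 -m crank '[[[1,0,0,0,0],[1,0,0,0,0],[1,0,0,0,0],[1,0,0,0,0],[1,0,0,3,0],[1,0,0,6,0],[1,0,0,6,0],[1,0,0,6,0],[1,0,0,6,0],[1,0,0,6,0]]]'; python3 go.py 551.3 -130 9.5 90
```

```text
time: 17.25
tool_pos: [548.6, -135.2, 124.1]
tcp_rot: [-3.139, 0.0, 1.566]
contact_force: [-0.0, 0.2, -0.2]
grip_width: 91.6
finger_force: 0.0
time: 18.25
tool_pos: [550.8, -131.1, 67.4]
tcp_rot: [3.139, 0.001, 1.571]
contact_force: [0.6, -0.3, 1.0]
grip_width: 91.8
finger_force: 0.0
t18.2 pos [ 550.8 -131.1   67.4] yaw 90.0 j6 -0.37 w 91.8 F [ 0.6 -0.3  1. ] ff 0.0
SHIFT cm [0.12 0.04 5.79] turn -0.0
```

```bash
python3 -m crank '[[[1,0.1,0,2,0],[1,0.1,0,4,0],[1,0.1,0,5,0],[1,0.1,0,5.6,0],[1,0.1,0,5.6,0],[1,0.1,0,5.6,0],[1,0.1,0,5.6,0],[1,0.1,0,5.6,0],[1,0.1,0,5.6,0],[1,0.1,0,5.6,0]]]'; python3 go.py 551.3 -130 9.5 90
```

```text
time: 19.25
tool_pos: [549.9, -130.0, 10.0]
tcp_rot: [3.141, 0.0, 1.57]
contact_force: [0.1, 0.2, 0.2]
grip_width: 91.8
finger_force: 0.0
t19.2 pos [ 549.9 -130.    10. ] yaw 90.0 j6 -0.37 w 91.8 F [0.1 0.2 0.2] ff 0.0
SHIFT cm [-0.    0.14  0.05] turn -0.0
```

```bash
python3 -m crank '[[[0,0,0.1,0.05,0],[0,0,0.1,0.05,0],[0,0,0.1,0.05,0],[0,0,0.1,0.05,0],[0,0,0.1,0.05,0],[0,0,0.1,0.05,0],[0,0,0.1,-2,0],[0,0,0.1,-5,0],[0,0,0.1,-8,0],[0,0,0.1,-8,0]]]'; python3 go.py 468.1 348.2 90 83
```

```text
time: 20.25
tool_pos: [553.1, -130.8, 93.8]
tcp_rot: [3.134, 0.003, 1.571]
contact_force: [0.1, 0.0, -0.7]
grip_width: 58.4
finger_force: 30.0
t20.2 pos [ 553.1 -130.8   93.8] yaw 90.0 j6 -0.37 w 58.4 F [ 0.1  0.  -0.7] ff 30.0
SHIFT cm [47.9  -8.51  0.19] turn 7.0
```

```bash
python3 -m crank '[[[0,3,-0.5,0,2],[0,7,-1.2,0,4],[0,12,-2.1,0,7],[0,17,-3,0,7],[0,22,-3.9,0,7],[0,27,-4.8,0,7],[0,32,-5.7,0,7],[0,37,-6.6,0,7],[0,42,-7.5,0,7],[0,45,-8,0,7]]]'; python3 go.py 468.1 348.2 60 83
```

```text
time: 21.25
tool_pos: [469.3, 322.7, 88.9]
tcp_rot: [-3.14, 0.0, 1.45]
contact_force: [0.8, 0.0, -1.1]
grip_width: 58.4
finger_force: 30.0
t21.2 pos [469.3 322.7  88.9] yaw 83.1 j6 0.59 w 58.4 F [ 0.8  0.  -1.1] ff 30.0
SHIFT cm [ 2.51 -0.43  2.89] turn 0.1
```

```bash
python3 -m crank '[[[0,1.5,-0.2,0,0],[0,2.5,-0.4,0,0],[0,2.5,-0.4,2,0],[0,2.5,-0.4,4,0],[0,2.5,-0.4,5,0],[0,2.5,-0.4,5,0],[0,2.5,-0.4,5,0],[0,2.5,-0.4,5,0],[0,2.5,-0.4,5,0],[0,2.5,-0.4,5,0]]]'; python3 go.py 468.1 348.2 13 83
```

```text
time: 22.25
tool_pos: [470.3, 345.5, 40.5]
tcp_rot: [3.141, -0.001, 1.448]
contact_force: [0.2, 0.4, -0.8]
grip_width: 58.0
finger_force: 30.0
t22.2 pos [470.3 345.5  40.5] yaw 83.0 j6 0.62 w 58.0 F [ 0.2  0.4 -0.8] ff 30.0
SHIFT cm [ 0.24 -0.26  2.75] turn -0.0
```

```bash
python3 -m crank '[[[0,0.2,-0.3,0,0],[0,0.2,-0.3,1,0],[0,0.2,-0.3,2,0],[0,0.2,-0.3,2.5,0],[0,0.2,-0.3,2.6,0],[0,0.2,-0.3,2.7,0],[0,0.2,-0.3,2.7,0],[0,0.2,-0.3,2.7,0],[0,0.2,-0.3,2.7,0],[0,0.2,-0.3,2.7,0]]]'; python3 go.py 468.1 348.2 13 83
```

```text
time: 23.25
tool_pos: [467.4, 347.8, 13.1]
tcp_rot: [3.141, -0.0, 1.448]
contact_force: [0.3, -0.5, -0.0]
grip_width: 58.4
finger_force: 30.0
t23.2 pos [467.4 347.8  13.1] yaw 83.0 j6 0.63 w 58.4 F [ 0.3 -0.5 -0. ] ff 30.0
SHIFT cm [0.05 0.06 0.01] turn -0.0
```

```bash
python3 -m crank '[[[0,0,0,0.05,0],[0.85,0,0,0.05,0],[0.85,0,0,0.05,0],[0.85,0,0,0.05,0],[0.85,0,0,-2,0],[0.85,0,0,-6,0],[0.85,0,0,-10,0],[1,0,0,-10,0],[1,0,0,-10,0],[1,0,0,-10,0]]]'; python3 - <<'E'
from h import *
p,d=bot.capture("scene"); save(cv2.resize(p[90:290,230:430],None,fx=3,fy=3,interpolation=cv2.INTER_CUBIC),"s5.png")
E
python3 go.py 564.8 2.7 110 90
```

```text
time: 24.25
tool_pos: [466.6, 347.3, 111.8]
tcp_rot: [-3.14, 0.001, 1.448]
contact_force: [0.4, 0.0, -0.1]
grip_width: 91.2
finger_force: 0.0
t24.3 pos [466.5 347.3 111.4] yaw 83.0 j6 0.63 w 91.7 F [ 0.5 -0.4 -0.8] ff 0.0
SHIFT cm [-32.99  13.97   0.16] turn -7.0
```

View pics/s5.png

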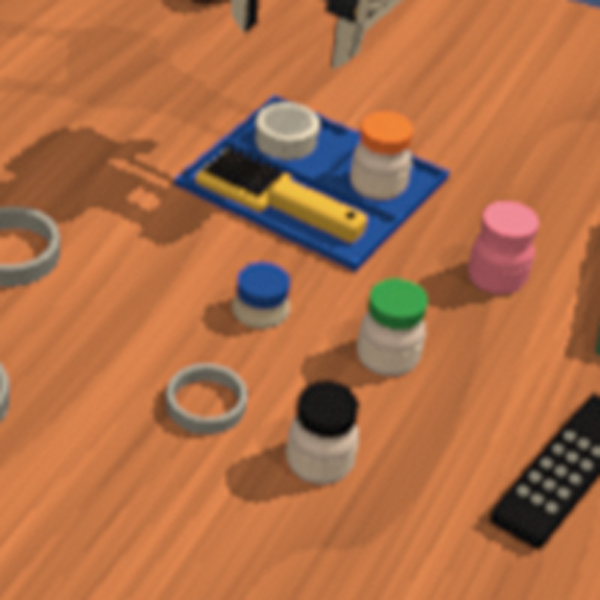

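The tin sits flat at (288,130) in the near square well and the orange jar upright at (382,158) in the far one. For the bracelet I'll close along world y to keep clear of the black jar at (322,430).

```bash
python3 -m crank '[[[1,-33,14,0,83],[1,-33,14,0,83],[1,-33,14,0,83],[1,-33,14,0,83],[1,-33,14,0,83],[1,-33,14,0,83],[1,-33,14,0,83],[1,-33,14,0,83],[1,-33,14,0,83],[1,-33,14,0,83]]]'; python3 -m crank '[[[1,0,0,0,0],[1,0,0,0,0],[1,0,0,0,0],[1,0,0,0,0],[1,0,0,0,0],[1,0,0,0,0],[1,0,0,0,0],[1,0,0,0,0],[1,0,0,0,0],[1,0,0,0,0]]]';  python3 go.py 564.8 2.7 45 0
```

```text
time: 25.3
tool_pos: [565.2, 2.2, 111.1]
tcp_rot: [-3.141, 0.003, -0.008]
contact_force: [0.1, 0.6, -1.6]
grip_width: 92.0
finger_force: 0.0
time: 26.3
tool_pos: [565.9, 3.1, 112.8]
tcp_rot: [-3.141, -0.0, -0.0]
contact_force: [-0.7, -0.0, 0.2]
grip_width: 91.7
finger_force: 0.0
t26.3 pos [565.9   3.1 112.8] yaw -0.0 j6 1.44 w 91.7 F [-0.7 -0.   0.2] ff 0.0
SHIFT cm [-0.11  0.04  6.78] turn -0.0
```

```bash
python3 -m crank '[[[1,-0.1,0,3,0],[1,-0.1,0,6,0],[1,-0.1,0,8.5,0],[1,-0.1,0,9.8,0],[1,-0.1,0,10.4,0],[1,-0.1,0,10.4,0],[1,-0.1,0,10.4,0],[1,-0.1,0,10.4,0],[1,-0.1,0,10.4,0],[1,-0.1,0,10.4,0]]]';  python3 go.py 564.8 2.7 7.7 0
```

```text
time: 27.3
tool_pos: [565.2, 3.1, 9.4]
tcp_rot: [3.142, -0.001, -0.0]
contact_force: [0.6, -0.0, -0.3]
grip_width: 92.1
finger_force: 0.0
t27.3 pos [565.2   3.1   9.4] yaw -0.0 j6 1.44 w 92.1 F [ 0.6 -0.  -0.3] ff 0.0
SHIFT cm [-0.04  0.04  0.17] turn -0.0
```

```bash
python3 -m crank '[[[1,0,0,0.15,0],[1,0,0,0.15,0],[0,0,0,0.15,0],[0,0,0,0.15,0],[0,0,0,0.15,0],[0,0,0,0.15,0],[0,0,0,0.15,0],[0,0,0,0.15,0],[0,0,0,-1,0],[0,0,0,-2,0]]]'; python3 -m crank '[[[0,0,0,-1,0],[0,0,0,-3,0],[0,0,0,-5,0],[0,0,0,-6,0],[0,0,0,-6,0],[0,0,0,-6,0],[0,0,0,-6,0],[0,0,0,-6,0],[0,0,0,-6,0],[0,0,0,-6,0]]]'; python3 go.py 441 -310.9 85 -10.3
```

```text
time: 28.3
tool_pos: [564.9, 3.1, 29.6]
tcp_rot: [-3.142, 0.0, -0.0]
contact_force: [-0.4, -0.1, -0.4]
grip_width: 63.0
finger_force: 30.0
time: 29.3
tool_pos: [564.7, 3.1, 88.4]
tcp_rot: [-3.141, 0.001, -0.0]
contact_force: [0.4, 0.1, -0.1]
grip_width: 63.3
finger_force: 30.0
t29.3 pos [564.7   3.1  88.4] yaw -0.0 j6 1.44 w 63.3 F [ 0.4  0.1 -0.1] ff 30.0
SHIFT cm [-12.36  31.41   0.34] turn 10.3
```

```bash
python3 -m crank '[[[0,-0.8,2,0,2],[0,-2,5,0,5],[0,-3.5,9,0,10.3],[0,-5.3,13.5,0,10.3],[0,-7.1,18,0,10.3],[0,-8.9,22.5,0,10.3],[0,-10.4,26.5,0,10.3],[0,-11.6,29.5,0,10.3],[0,-12.4,31.4,0,10.3],[0,-12.4,31.4,0,10.3]]]'; python3 -m crank '[[[0,0,0,0,0],[0,0,0,0,0],[0,0,0,0,0],[0,0,0,0,0],[0,0,0,1.5,0],[0,0,0,3,0],[0,0,0,4,0],[0,0,0,4,0],[0,0,0,4,0],[0,0,0,4,0]]]'; python3 go.py 441 -310.9 11.8 -10.3
```

```text
time: 30.3
tool_pos: [439.8, -313.5, 88.7]
tcp_rot: [3.141, -0.0, -0.184]
contact_force: [0.4, 0.7, -1.0]
grip_width: 63.4
finger_force: 30.0
time: 31.3
tool_pos: [441.2, -311.1, 49.4]
tcp_rot: [3.141, -0.001, -0.18]
contact_force: [-1.3, 0.8, -0.6]
grip_width: 63.3
finger_force: 30.0
t31.3 pos [ 441.2 -311.1   49.4] yaw -10.3 j6 0.99 w 63.3 F [-1.3  0.8 -0.6] ff 30.0
SHIFT cm [-0.03 -0.02  3.76] turn -0.0
```

```bash
python3 -m crank '[[[0,0,0,1,0],[0,0,0,2,0],[0,0,0,3,0],[0,0,0,3.5,0],[0,0,0,3.7,0],[0,0,0,3.7,0],[0,0,0,3.7,0],[0,0,0,3.7,0],[0,0,0,3.7,0],[0,0,0,3.7,0]]]'; python3 - <<'E'
from h import *
p,d=bot.capture("scene"); save(cv2.resize(p[230:370,110:290],None,fx=4,fy=4,interpolation=cv2.INTER_CUBIC),"s6.png")
E
python3 go.py 441 -310.9 11.8 -10.3
```

```text
time: 32.3
tool_pos: [440.9, -310.9, 12.0]
tcp_rot: [3.141, -0.0, -0.18]
contact_force: [-0.1, -0.3, -0.7]
grip_width: 63.1
finger_force: 30.0
t32.4 pos [ 440.9 -310.9   12. ] yaw -10.3 j6 0.99 w 63.2 F [-0.5 -1.1 -0.4] ff 30.0
SHIFT cm [ 0.01 -0.    0.02] turn -0.0
```

View pics/s6.png

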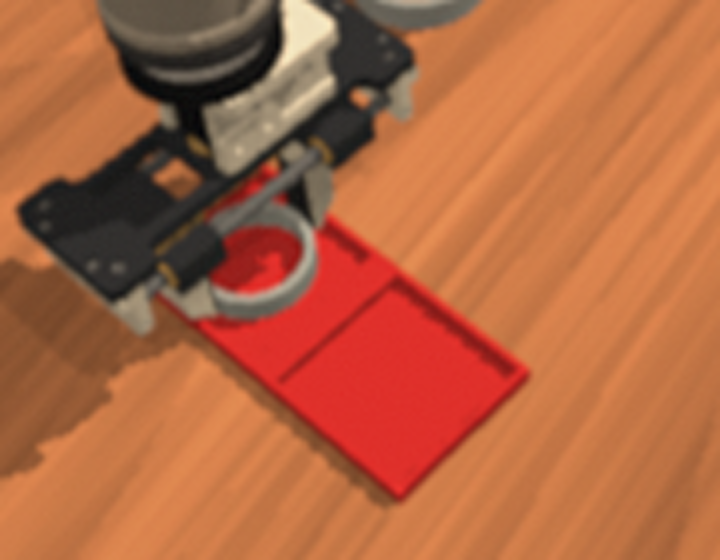

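The ring at (260,265) hangs centred in the near well of the red tray. I'll release it and head for the green jar.

```bash
python3 -m crank '[[[0,0,0,0.05,0],[0.85,0,0,0.05,0],[0.85,0,0,0.05,0],[0.85,0,0,0.05,0],[0.85,0,0,0.05,0],[0.85,0,0,-2,0],[0.85,0,0,-6,0],[1,0,0,-10,0],[1,0,0,-13,0],[1,0,0,-13,0]]]'; python3 go.py 666.5 130.5 130 80
```

```text
time: 33.35
tool_pos: [442.7, -312.6, 146.3]
tcp_rot: [3.137, -0.008, -0.18]
contact_force: [0.2, -0.8, -0.5]
grip_width: 91.4
finger_force: 0.0
t33.4 pos [ 442.7 -312.6  146.3] yaw -10.3 j6 0.99 w 91.4 F [ 0.2 -0.8 -0.5] ff 0.0
SHIFT cm [ 14.07 -47.61   1.51] turn -90.3
```

```bash
python3 -m crank '[[[1,14.1,-47.6,1,0],[1,14.1,-47.6,1,0],[1,14.1,-47.6,1,0],[1,14.1,-47.6,1,0],[1,14.1,-47.6,1,0],[1,14.1,-47.6,1,0],[1,14.1,-47.6,1,0],[1,14.1,-47.6,1,0],[1,14.1,-47.6,1,0],[1,14.1,-47.6,1,0]]]'; python3 -m crank '[[[1,0,0,0,0],[1,0,0,0,0],[1,0,0,0,0],[1,0,0,0,0],[1,0,0,0,0],[1,0,0,0,0],[1,0,0,0,0],[1,0,0,0,0],[1,0,0,0,0],[1,0,0,0,0]]]';  python3 go.py 666.5 130.5 14 -10.3
```

```text
time: 34.35
tool_pos: [665.0, 134.5, 130.5]
tcp_rot: [3.141, 0.001, -0.18]
contact_force: [1.3, -1.0, 0.6]
grip_width: 91.9
finger_force: 0.0
time: 35.35
tool_pos: [664.8, 132.2, 131.8]
tcp_rot: [-3.142, -0.0, -0.18]
contact_force: [-0.2, -0.3, 0.0]
grip_width: 91.7
finger_force: 0.0
t35.4 pos [664.8 132.2 131.8] yaw -10.3 j6 1.83 w 91.7 F [-0.2 -0.3  0. ] ff 0.0
SHIFT cm [ 0.2   0.14 11.78] turn -0.0
```

```bash
python3 -m crank '[[[1,0.2,0.1,2,0],[1,0.2,0.1,5,0],[1,0.2,0.1,8,0],[1,0.2,0.1,10.5,0],[1,0.2,0.1,11.8,0],[1,0.2,0.1,11.8,0],[1,0.2,0.1,11.8,0],[1,0.2,0.1,11.8,0],[1,0.2,0.1,11.8,0],[1,0.2,0.1,11.8,0]]]';  python3 go.py 666.5 130.5 14 -10.3
```

```text
time: 36.35
tool_pos: [667.1, 130.9, 14.9]
tcp_rot: [-3.141, -0.002, -0.18]
contact_force: [-0.6, -0.6, -0.2]
grip_width: 91.7
finger_force: 0.0
t36.4 pos [667.1 130.9  14.9] yaw -10.3 j6 1.83 w 91.7 F [-0.6 -0.6 -0.2] ff 0.0
SHIFT cm [-0.05  0.05  0.09] turn -0.0
```

```bash
python3 -m crank '[[[0,0,0,0,0],[0,0,0,0,0],[0,0,0,0,0],[0,0,0,0,0],[0,0,0,0,0],[0,0,0,0,0],[0,0,0,-2,0],[0,0,0,-6,0],[0,0,0,-10,0],[0,0,0,-11,0]]]'; python3 -m crank '[[[0,0,0,0,0],[0,0,0,0,0],[0,0,0,0,0],[0,0,0,0,0],[0,0,0,0,0],[0,0,0,0,0],[0,0,0,0,0],[0,0,0,0,0],[0,0,0,0,0],[0,0,0,0,0]]]';  python3 go.py 543.4 -329.4 125 -10.3
```

```text
time: 37.35
tool_pos: [669.0, 131.1, 129.1]
tcp_rot: [-3.139, -0.008, -0.18]
contact_force: [-0.4, -0.6, -0.2]
grip_width: 50.7
finger_force: 30.0
time: 38.35
tool_pos: [666.6, 130.8, 123.9]
tcp_rot: [-3.141, -0.0, -0.18]
contact_force: [-0.2, 0.1, -1.5]
grip_width: 50.9
finger_force: 30.0
t38.4 pos [666.6 130.8 123.9] yaw -10.3 j6 1.83 w 50.9 F [-0.2  0.1 -1.5] ff 30.0
SHIFT cm [-3.87 47.48 -0.12] turn -0.0
```

```bash
python3 -m crank '[[[0,-0.2,2,0,0],[0,-0.4,6,0,0],[0,-0.9,11,0,0],[0,-1.3,16,0,0],[0,-1.7,21,0,0],[0,-2.1,26,0,0],[0,-2.5,31,0,0],[0,-2.9,36,0,0],[0,-3.3,41,0,0],[0,-3.7,45,0,0]]]'; python3 -m crank '[[[0,0,1.5,0,0],[0,-0.1,2.4,0,0],[0,-0.1,2.4,0,0],[0,-0.1,2.4,0,0],[0,-0.1,2.4,2,0],[0,-0.1,2.4,5,0],[0,-0.1,2.4,8,0],[0,-0.1,2.4,8,0],[0,-0.1,2.4,8,0],[0,-0.1,2.4,8,0]]]';  python3 go.py 543.4 -329.4 17.5 -10.3
```

```text
time: 39.35
tool_pos: [548.6, -308.0, 124.1]
tcp_rot: [3.141, -0.001, -0.181]
contact_force: [0.0, 0.5, -0.2]
grip_width: 50.8
finger_force: 30.0
time: 40.35
tool_pos: [545.6, -328.7, 45.8]
tcp_rot: [3.14, -0.003, -0.179]
contact_force: [0.8, -1.2, -1.5]
grip_width: 51.2
finger_force: 30.0
t40.4 pos [ 545.6 -328.7   45.8] yaw -10.3 j6 1.09 w 51.2 F [ 0.8 -1.2 -1.5] ff 30.0
SHIFT cm [-0.22  0.1   2.83] turn 0.0
```

```bash
python3 -m crank '[[[0,-0.2,0.1,1,0],[0,-0.2,0.1,1.8,0],[0,-0.2,0.1,2.3,0],[0,-0.2,0.1,2.6,0],[0,-0.2,0.1,2.8,0],[0,-0.2,0.1,2.8,0],[0,-0.2,0.1,2.8,0],[0,-0.2,0.1,2.8,0],[0,-0.2,0.1,2.8,0],[0,-0.2,0.1,2.8,0]]]';  python3 go.py 543.4 -329.4 17 -10.3
```

```text
time: 41.35
tool_pos: [541.8, -329.2, 16.7]
tcp_rot: [-3.141, 0.0, -0.18]
contact_force: [-3.8, 2.0, 7.3]
grip_width: 51.1
finger_force: 30.0
t41.4 pos [ 541.8 -329.2   16.7] yaw -10.3 j6 1.08 w 51.1 F [-3.8  2.   7.3] ff 30.0
SHIFT cm [ 0.16 -0.01 -0.03] turn -0.0
```

Light contact with the floor, so the jar is seated. I'll release and retreat.

```bash
python3 -m crank '[[[0,0,0,0,0],[1,0,0,0,0],[1,0,0,0,0],[1,0,0,0,0],[1,0,0,0,0],[1,0,0,-2,0],[1,0,0,-6,0],[1,0,0,-11,0],[1,0,0,-16,0],[1,0,0,-18,0]]]'; python3 -m crank '[[[1,-12,-30,0,0],[1,-12,-30,0,0],[1,-12,-30,0,0],[1,-12,-30,0,0],[1,-12,-30,0,0],[1,-12,-30,0,0],[1,-12,-30,0,0],[1,-12,-30,0,0],[1,-12,-30,0,0],[1,-12,-30,0,0]]]'; python3 - <<'E'
from h import *
ims=[]
for n in("scene","top"):
    p,d=bot.capture(n); np.savez(n+"2.npz",p=p,d=d)
    C=cloud(n,d)
    ims.append(p)
    for k,(x,y,r) in dict(orange=(571,335,34),tin=(467.5,348,36),green=(542,-329,34),brac=(441,-311,36),black=(667,-3,34),cream=(551.7,124.5,34)).items():
        ok=(d>0)&(np.hypot(C[...,0]-x,C[...,1]-y)<r)&(C[...,2]>12); q=C[ok]
        if len(q)<10: print(n,k,"occluded");continue
        zt=np.percentile(q[:,2],95); q=q[q[:,2]>zt-6]
        (a,b),rr=cv2.minEnclosingCircle(q[:,:2].astype(np.float32)); print(n,k,"z95 %.1f"%zt,np.round([a,b,2*rr],1),len(q))
s=cv2.resize(ims[0][110:380,130:430],(667,600),interpolation=cv2.INTER_CUBIC); save(s,"f1.png")
save(cv2.resize(ims[1][125:310,115:440],(790,450),interpolation=cv2.INTER_CUBIC),"f2.png")
E
```

```text
time: 42.35
tool_pos: [543.7, -330.5, 201.6]
tcp_rot: [3.138, -0.008, -0.18]
contact_force: [0.1, -0.9, 0.1]
grip_width: 92.0
finger_force: 0.0
time: 43.35
tool_pos: [478.3, -13.8, 195.8]
tcp_rot: [3.141, -0.0, -0.181]
contact_force: [0.4, -0.7, 0.1]
grip_width: 91.8
finger_force: 0.0
scene orange z95 72.3 [568.6 330.8  51.3] 152
scene tin z95 32.0 [467.6 346.   64.4] 202
scene green z95 72.3 [ 542.6 -331.8   47.7] 416
scene brac z95 22.5 [ 440.3 -312.8   65.9] 231
scene black z95 69.1 [666.3  -3.6  50.3] 266
scene cream z95 40.0 [551.4 122.9  47.7] 174
top orange z95 70.2 [569.9 332.6  46.6] 241
top tin z95 28.8 [466.3 347.7  60.7] 395
top green z95 70.4 [ 542.  -330.6   46.7] 259
top brac z95 20.5 [ 439.7 -311.2   63.9] 128
top black z95 67.3 [667.9  -3.9  45.7] 169
top cream z95 38.7 [551.7 124.9  43.8] 175
```

View pics/f1.png

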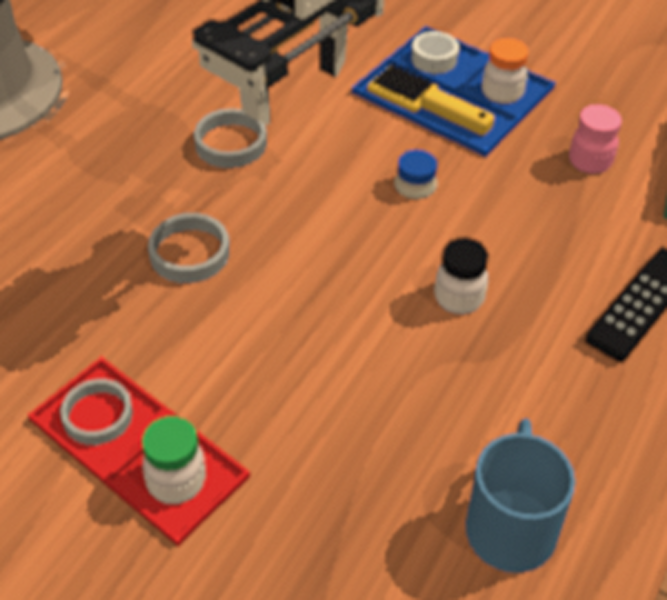

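View pics/f2.png

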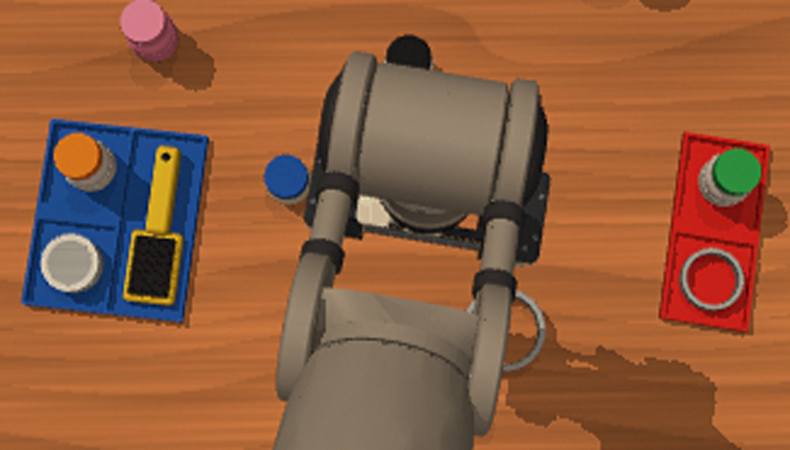

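Both views agree: brush, orange jar (80,155) and tin (70,263) sit in the blue wells, and green jar (735,172) and bracelet (712,280) in the red ones. Object tops rose by about 3 mm, which is the tray floor thickness, and the black jar and cream pot haven't moved. Handing in.

```bash
python3 -c "
from plant import bot
print(bot.close_job())"
```

```text
the job is handed in; nothing more can be done
None
```

Both kits were made up in the order asked and the job was handed in at about 43 s. The final pictures show every item in its well and the black jar and cream pot where they were. The brush's seating was checked by eye only, the other four also by measured height.

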